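Press an insert into a wheel with ratchet press pliers

TASK

Squeeze the swinging handle of the bench-mounted ratchet press pliers towards the fixed handle until the metal insert is pressed fully home in the wooden wheel, without forcing the handle any harder once it is home, and let go so that the ratchet teeth alone hold the handles closed. Then press the swinging handle sideways out of the scissor plane, down towards the bench, to free the teeth, and let the pliers spring fully open. Leave the loose things on the bench where they are.

Things in the scene. Friction and masses are not known exactly. Their poses are not given: they have to be found in the camera images.
- press_board: Light wooden board 360 x 250 x 18 mm, fixed to the bench, with press pliers lying flat on it, their scissor plane 55 mm above the bench. Origin: centre of its underside, straight below the pivot. The handles run from the pivot along the board's -x (towards the robot), the jaws along +x. Also on it: a fixed grey tray 75 x 55 x 22 mm at x -5, y +92 mm, and the wheel with its anvil.
- fixed_handle (a point): Middle of the end of the fixed handle, on its top face, 65 mm above the bench: a rigid steel bar 10 mm wide on the board's -y side, 155 mm long from the pivot, 0.15 rad off the board's -x. It never moves.
- pivot (a point): Point on the pliers' vertical pivot axis, 62 mm above the bench, at the height of the swinging handle's top.
- handle: Swinging handle on the +y side: steel bar 10 mm wide, 48 to 62 mm above the bench, ending in a flat paddle 20 mm wide, 112 to 158 mm from the pivot; starts 0.34 rad off the board's -x. Swings level towards the fixed handle to close; a spring swings it back. More than 28 N on it bruises the wood: a failure. Origin: 30 mm from the pivot, at bench height; its -x points to the paddle.
- handle_pad (a point): Centre of the paddle's top, 135 mm from the pivot, 62 mm above the bench. To close, push the paddle's outer (+y) side at this distance: 5 to 7 N while free, 9 to 15 N (small bumps as teeth click) while the insert slides in; once it is home the force climbs 2 to 3 N per mm. Stop at 18 to 20 N. The handle angle at which that happens varies from about 0.09 to 0.24 rad.
- ratchet (a point): Middle of the toothed tongue on the fixed handle, 95 mm from the pivot. Teeth, 3.5 mm apart, hold the swinging handle from about 0.09 rad on, at the last tooth passed. To free it press the paddle's top down 5 to 8 mm (springy, 3 to 14 N, most while the teeth let go; stop at 10 mm). It may spring open at once; if friction holds it, keep it down and help it outwards (its open stop is hard), lifting only when open; press again if it catches.
- jaw (a joint): Closing angle of the moving jaw: 0 fully open (as at the start), 0.27 rad at most. It follows the handle except for some springing of the handle under load.
- insert (a joint): How far the steel insert (flange 22 mm across, 2 mm thick) is pressed into the wheel, in m: 0.001 to 0.002 at the start, 0.008 with the flange fully home on the wood.
- insert_flange (a point): Centre of the outer face of the insert's flange, which the jaw's nose presses in the board's +y direction. The wooden wheel (60 mm across, 22 mm thick) stands on edge behind it at board x +83 mm, against the anvil, a dark steel block with a black knob, set to another place each time (9 mm of adjustment).
- spare_wheel: Loose wooden wheel 60 mm across, 22 mm thick, lying flat on the board on its -y side. Leave alone.
- stack_low: Lower one of two loose wheels stacked on the bench at the left, each 60 mm across and 22 mm thick. Leave alone.
- stack_high: Upper wheel of that stack. Leave alone.
- glue_bottle: White bottle 64 mm across, 150 mm tall, standing at the left. Leave alone.
- pencil: Pencil 150 mm long, 8 mm thick, lying on the board beside the fixed handle, on its -y side. Leave alone.
- hammer: Hammer lying at the right. Leave alone.
- tape_measure: Grey tape measure 72 x 40 x 66 mm standing at the right. Leave alone.

How it is judged (in metres and radians):
On the way:
1. the insert is home and the ratchet holds the handles closed with the robot off the handle (value of joint insert above 0.0068 m and value of joint jaw above 0.035 rad and contact force between each of the arm, the fingers and handle below 0.1 N), for 0.3 s.
At the end, for the whole second after the job is handed in: The insert is home in the wheel (at least 6.8 of 8 mm in, flush to about 1 mm) and the pliers stand fully open (jaw angle under 0.015 rad) and at rest (value of joint insert above 0.0068 m and value of joint jaw below 0.015 rad and velocity of joint jaw between -0.05 and 0.05 rad/s); the robot touches nothing.
It fails at once if the handle is forced with more than 28 N (contact force between any of the fingers, the arm and handle above 28 N).
It fails at once if a loose thing on the bench is moved by more than 20 mm (distance of any of spare_wheel, stack_low, stack_high, glue_bottle, pencil, hammer, tape_measure from where it was at the start of the episode above 0.02 m).
It also fails if it takes over 61 s, if anything falls off the work surface, if the arm or the gripper's body presses on something with over 40 N, if the wrist force passes 120 N, or if a joint passes its speed limit or range.

ROBOT

A 6-joint arm with a two-finger parallel gripper is mounted at the origin on the work surface. World frame = base frame: x ahead of the robot, y to its left, z up, the work surface at z = 0. Lengths are in mm, angles in rad, forces in N, time in s.
With the tool pointing down it reaches from about 350 to 875 mm from the base axis. Payload 4.2 kg.
Tool frame: the origin (TCP) lies at the very end of the fingers, on their centre line; the grasp point (between the pads) lies 19 mm behind it; z points along the fingers, y is the direction in which the jaws open and shut (so a half turn about z gives the same grasp; the last joint's range is limited). The gripper opens to 85 mm and grips with 20 to 120 N. Pads are 22 mm wide; open, the fingers measure 114 mm over their backs; the gripper's body (76 mm by 85 mm) begins 54 mm behind the grasp point. The pads swing forward as they close: fully open they stand 13 mm farther back than shut.
Start: joints at [1.59, 0.385, 0.008, 0, -1.194, -0.259], TCP at [148.411, 607.102, 231.312] pointing down, gripper open.
Joint ranges: [-3.14, 3.14], [-1.21, 2.06], [-1.07, 1.41], [-3.16, 2.05], [-2.99, -0.16], [-3.1, 3.1]. Speed limits (rad/s): [2.79, 2.79, 3.14, 3.14, 3.14, 3.14].

INTERFACE

Orientations are given as a unit quaternion [x, y, z, w].
In Python, from bench import read_state, get_image, camera_params, job_done gives the robot as it stands.
- The arm moves only by the tool send_rows, never from a script. Its arguments are lists of equal length, an entry for each row: "translation": the shift along the tool's x, y, z in m, a list of three; "yaw": the turn about the tool's z in degrees; "fingers": the closure in counts, from 0 (fully open) to 255 (shut). A call has 1 to 12 rows; each row is the pose to reach, as a shift and turn from the pose measured when the call began, along the tool's axes at that moment; what a row does not reach only later rows make up. A row lasts 1/10 s, in which the tool goes at most 50 mm and 8.59 degrees, less where a joint would pass 70% of its speed; a pose out of reach is approached as far as the arm can. A call with a gripper value outside its range is refused whole. The fingers move at their own pace and stop on an object; the grip force is fixed at half the most. Time passes only in rows, so rows that repeat a pose let the fingers close. It gives the time, the measured TCP pose, the force and the opening at its end, in the units of the state.
- read_state(): the state, without advancing time (a new reading comes with each control period).
- get_image(name): name is "scene" or "top" or "wrist"; returns the picture (480x640x3 uint8, blue, green, red); there is no depth.
- camera_params(name): a dict with "mtx" (3x3 intrinsics, pixels), "rvec" (rotation vector, rad) and "tvec" (3), from world to camera coordinates, as OpenCV has them; the wrist camera has in their place "tool_from_camera" (4x4, takes a point from camera to tool coordinates, whose origin is the TCP and whose axes are the flange's). Camera axes: x right, y down, z forward; pixel columns grow to the right and rows downward; lengths in mm; the calibration is good to about 2 mm. A picture is of the moment at which its call begins: read the wrist's pose just before it. camera_params takes no time and is no camera call.
- job_done(): hands the job in, once; it reports no verdict.
The state is a dict: "clock": time; "joints": joint angles; "joint_vel": joint speeds; "joint_efforts": joint torques, N m; "position": TCP position; "ee_rot": TCP orientation; "contact_force": force on the tool from outside, world axes, zero at the start; "wrist_torque": the same for the moment, N m; "gripper_width": finger opening in mm.
Only numpy, scipy, OpenCV 4.12 (cv2) and the standard library are available. Lean on these libraries where they do the work, as an engineer would, in place of code of your own. Each camera call takes 0.05 s, during which the arm holds its last target.

## Working session

There is one attempt and no reset: what is moved stays moved. The work goes in short steps, Python scripts to look and compute and a tool call to move; the robot and the scene stay as the last step left them, time stands still between calls to the robot, and variables do not carry over. Pictures are saved under pics/ and viewed, and the job is handed in when it is done.

Besides the shell and the picture viewer there is one more tool, called after "Call:" as name(argument=value, ...), one argument or row to a line, values as JSON. send_rows: Moves the arm, as the interface text tells. Its arguments: {"type":"object","properties":{"translation":{"type":"array","items":{"type":"array","items":{"type":"number"}}},"yaw":{"type":"array","items":{"type":"number"}},"fingers":{"type":"array","items":{"type":"number"}}},"required":["translation","yaw","fingers"]}

```bash
mkdir -p pics; ls; python3 - <<'E'
from bench import *
import cv2
s=read_state();print(s)
for n in("top","scene","wrist"):
    cv2.imwrite(f"pics/{n}0.png",get_image(n));print(n,camera_params(n))
E
```

```text
pics
{'clock': 0.0, 'joints': array([ 1.58960069e+00,  3.85584033e-01,  6.62708071e-03, -4.98857182e-04,
       -1.19398480e+00, -2.58594973e-01]), 'joint_vel': array([-6.99305018e-04, -4.38239279e-06, -7.69333188e-04,  6.92996781e-04,
       -2.17155557e-03, -4.14197736e-04]), 'joint_efforts': array([ 3.44057644e-04, -3.92283154e+01,  1.88396269e+01,  4.18603912e+00,
       -4.68648796e-03,  4.55677224e-06]), 'position': array([148.28280039, 606.56007429, 230.20550044]), 'ee_rot': array([ 9.92809554e-01, -1.19699558e-01, -8.12958929e-05,  1.09446411e-03]), 'contact_force': array([ 0.14986552, -0.92886625, -0.06734022]), 'wrist_torque': array([ 0.00029105, -0.00051418, -0.00173444]), 'gripper_width': 85.41530960447037}
top {'mtx': array([[559.47428432,   0.        , 320.69664138],
       [  0.        , 559.47428432, 235.72911045],
       [  0.        ,   0.        ,   1.        ]]), 'rvec': array([ 2.16533687, -2.22323959,  0.08445913]), 'tvec': array([  11.99847419,  573.79692686, 1214.51185004])}
scene {'mtx': array([[503.83763752,   0.        , 324.26891686],
       [  0.        , 503.83763752, 245.72866426],
       [  0.        ,   0.        ,   1.        ]]), 'rvec': array([ 1.51758778,  1.76393557, -0.93401906]), 'tvec': array([  86.69437544, -247.20880175, 1866.43369909])}
wrist {'mtx': array([[361.04342234,   0.        , 314.32829944],
       [  0.        , 361.04342234, 240.73310881],
       [  0.        ,   0.        ,   1.        ]]), 'tool_from_camera': array([[ 7.97865169e-04, -9.62624201e-01, -2.70839457e-01,
         6.99411481e+01],
       [ 9.99999673e-01,  7.32631983e-04,  3.41957675e-04,
         6.60352540e-01],
       [-1.30751085e-04, -2.70839641e-01,  9.62624471e-01,
        -1.42076963e+02],
       [ 0.00000000e+00,  0.00000000e+00,  0.00000000e+00,
         1.00000000e+00]])}
```

View pics/top0.png

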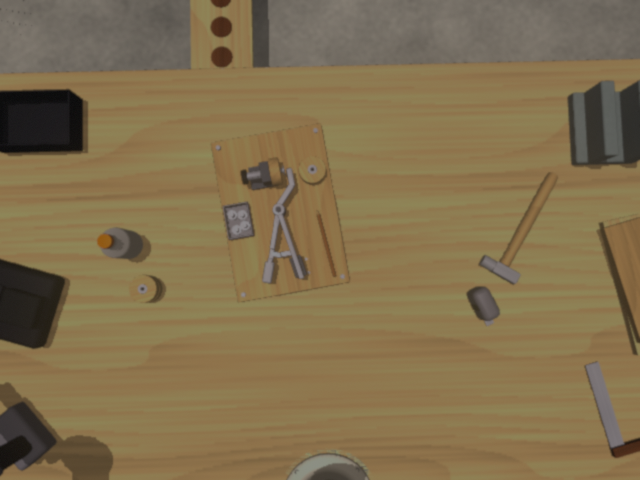

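View pics/scene0.png

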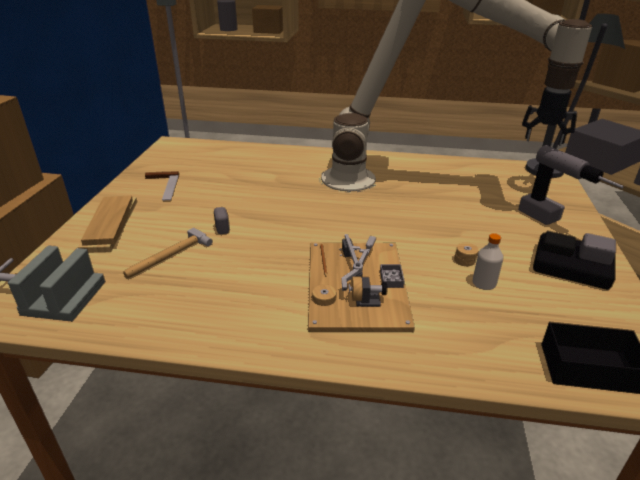

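The top view shows the board at about (280,212), its pivot near (279,210), the swinging paddle at (268,275) and the fixed handle's end at (301,275). I'll zoom in next.

```bash
cat > h.py <<'E'
import numpy as np, cv2
from bench import *
def ray(n,uv,z):
    p=camera_params(n);R=cv2.Rodrigues(p['rvec'])[0];t=p['tvec']
    d=R.T@np.linalg.inv(p['mtx'])@np.array([uv[0],uv[1],1.]);c=-R.T@t
    return c+d*(z-c[2])/d[2]
def proj(n,P):
    p=camera_params(n);return cv2.projectPoints(np.array([P],float),p['rvec'],p['tvec'],p['mtx'],None)[0].ravel()
E
python3 - <<'E'
from h import *
im=cv2.imread('pics/top0.png')
c=im[110:310,200:360];cv2.imwrite('pics/topz.png',cv2.resize(c,(640,800),interpolation=cv2.INTER_CUBIC)[:, :][0:800])
cv2.imwrite('pics/topz1.png',cv2.resize(im[155:295,210:350],(600,600),interpolation=cv2.INTER_CUBIC))
for uv,z in [((212,143),18),((321,123),18),((349,282),18),((240,301),18),((279,210),62),((268,275),62),((301,275),65)]: print(uv,ray('top',uv,z))
E
```

```text
(212, 143) [786.80682446 232.97468672  18.        ]
(321, 123) [826.21440311 -10.58100201  18.        ]
(349, 282) [470.62001666 -62.51985556  18.        ]
(240, 301) [435.6874767  176.92205367  18.        ]
(279, 210) [628.33165375  84.77301623  62.        ]
(268, 275) [490.83694354 111.03210818  62.        ]
(301, 275) [488.9807488   41.24310506  65.        ]
```

View pics/topz1.png

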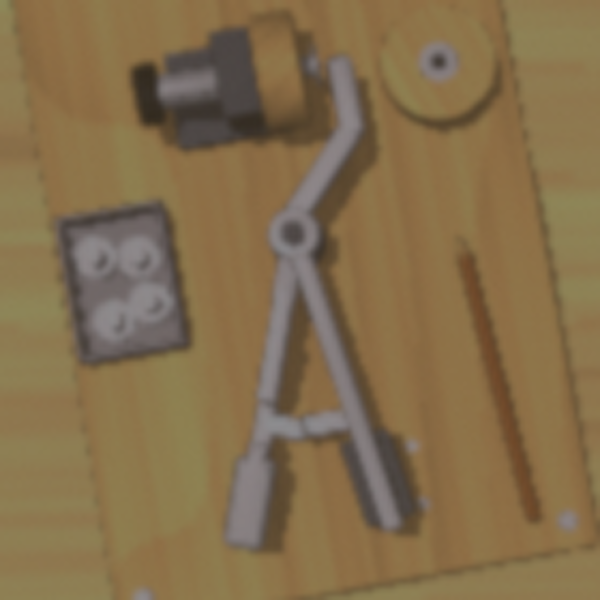

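Board yaw is about 0.153 rad and the pivot is at about (629, 84.5). The pad predicted from the given sizes, (496,110), matches the ray at (496.5,111). I'll shut the gripper and move above the outer side of the paddle.

Call:
send_rows(
  translation=[
    [0.038,0.029,0],
    [0.076,0.058,0],
    [0.114,0.087,0],
    [0.152,0.116,0],
    [0.19,0.145,0],
    [0.228,0.174,0],
    [0.266,0.203,0],
    [0.304,0.232,0],
    [0.342,0.261,0],
    [0.38,0.29,0],
    [0.418,0.319,0],
    [0.452,0.345,0],
  ],
  yaw=[0,0,0,0,0,0,0,0,0,0,0,0],
  fingers=[255,255,255,255,255,255,255,255,255,255,255,255],
)

```text
clock: 1.35
position: [506.3, 162.1, 231.0]
ee_rot: [0.993, -0.12, -0.0, 0.001]
contact_force: [0.9, 1.1, 0.3]
gripper_width: 0.1
```

Call:
send_rows(
  translation=[
    [0,0,0],
    [0,0,0],
    [0,0,0],
  ],
  yaw=[0,0,0],
  fingers=[255,255,255],
)

```text
clock: 1.65
position: [505.8, 162.5, 230.8]
ee_rot: [0.993, -0.12, -0.0, 0.001]
contact_force: [-0.3, -0.3, -0.4]
gripper_width: -0.1
```

```bash
cat >> h.py <<'E'
from scipy.spatial.transform import Rotation as Ro
def delta(target):
    s=read_state();R=Ro.from_quat(s['ee_rot']).as_matrix();return R.T@(np.array(target)-s['position'])/1000
def show():
    s=read_state();R=Ro.from_quat(s['ee_rot']).as_matrix()
    print(s['clock'],s['position'].round(1),'F',s['contact_force'].round(2),'tool y ang',np.arctan2(R[1,1],R[0,1]).round(3),'z',R[:,2].round(3),'w',s['gripper_width'])
E
python3 - <<'E'
from h import *
show();print(delta([505,160,44]))
cv2.imwrite('pics/w1.png',get_image('wrist'))
E
```

```text
1.65 [505.8 162.5 230.8] F [-0.33 -0.27 -0.36] tool y ang -1.811 z [-0.001 -0.002 -1.   ] w -0.09286697045159881
[-9.66263943e-05  2.25749754e-03  1.86791572e-01]
```

View pics/w1.png

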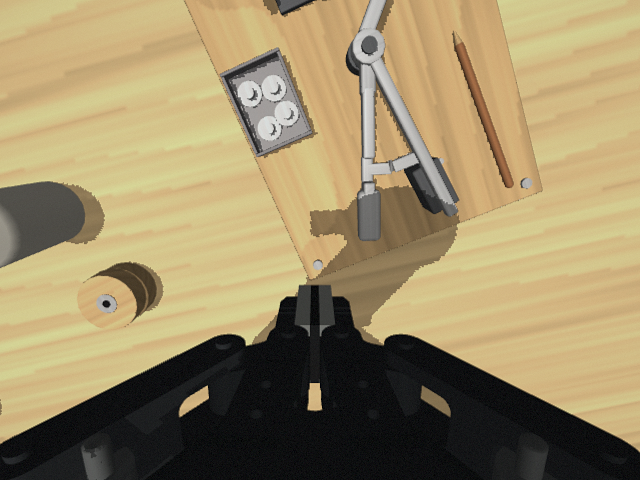

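The wrist view shows the paddle from (369,192) to (369,240), the pivot at (369,45) and the shut fingertips at (315,287). I'll cross-check the positions with rays.

```bash
cat >> h.py <<'E'
def wray(uv,z):
    s=read_state();R=Ro.from_quat(s['ee_rot']).as_matrix();p=camera_params('wrist');T=p['tool_from_camera']
    d=R@T[:3,:3]@np.linalg.inv(p['mtx'])@np.array([uv[0],uv[1],1.]);c=s['position']+R@T[:3,3]
    return c+d*(z-c[2])/d[2]
E
python3 - <<'E'
from h import *
for uv,z in [((369,45),62),((369.5,214),62),((359,214),62),((379,214),62),((369,192),62),((370,240),62)]: print(uv,wray(uv,z))
E
```

```text
(369, 45) [631.73542281  87.49730999  62.        ]
(369.5, 214) [500.55007167 113.28213572  62.        ]
(359, 214) [502.72836904 122.23051511  62.        ]
(379, 214) [498.57902321 105.18512855  62.        ]
(369, 192) [519.60371429 109.91906492  62.        ]
(370, 240) [477.2081324 117.4845616  62.       ]
```

Both views agree within about 3 mm. Descending beside the paddle.

Call:
send_rows(
  translation=[
    [0,0,0.04],
    [0,0,0.08],
    [0,0,0.12],
    [0,0,0.16],
    [0,0,0.187],
    [0,0.006,0.187],
    [0,0.011,0.187],
    [0,0.011,0.187],
    [0,0.011,0.187],
  ],
  yaw=[0,0,0,0,0,0,0,0,0],
  fingers=[255,255,255,255,255,255,255,255,255],
)

```text
clock: 2.6
position: [504.0, 152.6, 45.9]
ee_rot: [0.993, -0.119, 0.001, -0.0]
contact_force: [-0.2, 0.1, 0.3]
gripper_width: 0.3
```

```bash
python3 - <<'E'
from h import *
show()
cv2.imwrite('pics/w2.png',get_image('wrist'))
P=np.array([630,86]);y=.153
def dirs(th):
    a=np.pi-th+y; d=np.array([np.cos(a),np.sin(a)]); o=np.array([np.sin(a)*1,-np.cos(a)]) 
    return d,o
for th in (.34,.3,.25,.2,.15,.1,.05):
    d,o=dirs(th); pt=P+135*d+24.5*o
    print(th,pt.round(1),(P+135*d).round(1),o.round(3),'push ang',np.arctan2(-o[1],-o[0]).round(3),delta([*pt,44]).round(4))
E
```

```text
2.6 [504.  152.6  45.9] F [-0.25  0.09  0.33] tool y ang -1.81 z [ 0.003  0.001 -1.   ] w 0.3023513865567756
0.34 [501.9 135.2] [497.4 111.1] [0.186 0.983] push ang -1.758 [0.0021 0.0174 0.0017]
0.3 [500. 130.] [496.5 105.8] [0.146 0.989] push ang -1.718 [0.0016 0.0228 0.0017]
0.25 [498.  123.5] [495.6  99.1] [0.097 0.995] push ang -1.668 [0.0011 0.0297 0.0017]
0.2 [496.3 116.8] [495.1  92.3] [0.047 0.999] push ang -1.618 [0.001  0.0365 0.0017]
0.15 [494.9 110.1] [495.   85.6] [-0.003  1.   ] push ang -1.568 [0.0013 0.0434 0.0017]
0.1 [493.9 103.3] [495.2  78.8] [-0.053  0.999] push ang -1.518 [0.0019 0.0502 0.0017]
0.05 [493.2  96.5] [495.7  72.1] [-0.103  0.995] push ang -1.468 [0.0028 0.057  0.0017]
```

View pics/w2.png

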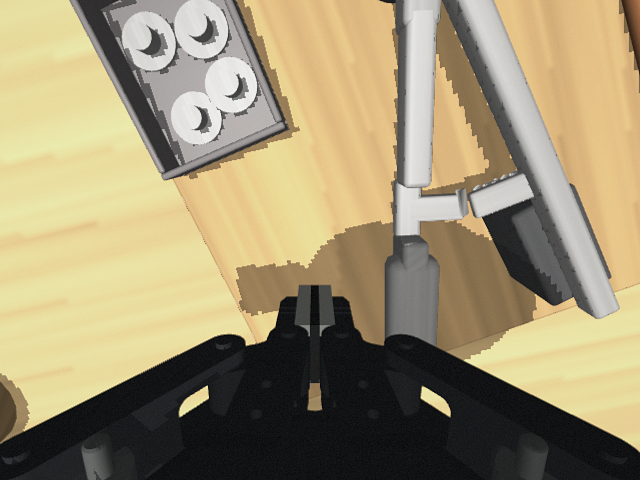

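The tip now stands about 20 mm off the outer side of the paddle. Next I turn to line up with the mid-stroke push direction, then advance.

Call:
send_rows(
  translation=[
    [0.0,0.002,0.001],
    [-0.001,0.005,0.002],
    [-0.001,0.008,0.002],
    [-0.001,0.01,0.002],
  ],
  yaw=[-5,-10,-10,-10],
  fingers=[255,255,255,255],
)

```text
clock: 3.05
position: [500.9, 143.1, 44.4]
ee_rot: [0.999, -0.033, 0.002, -0.001]
contact_force: [-0.8, -0.3, 0.4]
gripper_width: 0.1
```

```bash
python3 - <<'E'
from h import *
show()
P=np.array([630,86]);y=.153
for th in (.34,.3,.25,.2,.15,.1,.05):
    a=np.pi-th+y; d=np.array([np.cos(a),np.sin(a)]); o=np.array([np.sin(a)*1,-np.cos(a)]) 
    pt=P+135*d+24.5*o
    print(th,pt.round(1),delta([*pt,44]).round(4))
E
```

```text
3.05 [500.9 143.1  44.4] F [-0.8  -0.34  0.39] tool y ang -1.637 z [ 0.004  0.001 -1.   ] w 0.07567520860085239
0.34 [501.9 135.2] [0.0016 0.0078 0.0004]
0.3 [500. 130.] [0.     0.0131 0.0004]
0.25 [498.  123.5] [-0.0016  0.0198  0.0004]
0.2 [496.3 116.8] [-0.0028  0.0265  0.0004]
0.15 [494.9 110.1] [-0.0037  0.0333  0.0004]
0.1 [493.9 103.3] [-0.0043  0.0401  0.0004]
0.05 [493.2  96.5] [-0.0046  0.047   0.0003]
```

Call:
send_rows(
  translation=[
    [0,0.002,0],
    [0,0.004,0],
    [0,0.006,0],
    [0,0.008,0],
    [0,0.01,0],
    [0,0.01,0],
  ],
  yaw=[0,0,0,0,0,0],
  fingers=[255,255,255,255,255,255],
)

```text
clock: 3.65
position: [500.4, 133.9, 44.6]
ee_rot: [0.999, -0.033, 0.002, -0.001]
contact_force: [-2.6, 5.8, 1.2]
gripper_width: 0.1
```

Call:
send_rows(
  translation=[
    [0,0.001,0],
    [0,0.002,0],
    [0,0.003,0],
    [0,0.003,0],
  ],
  yaw=[0,0,0,0],
  fingers=[255,255,255,255],
)

```text
clock: 4.05
position: [500.1, 131.9, 44.6]
ee_rot: [0.999, -0.034, 0.002, -0.002]
contact_force: [-2.6, 5.2, 1.0]
gripper_width: -0.1
```

Call:
send_rows(
  translation=[
    [0,0.0015,0],
    [-0.0005,0.003,0],
    [-0.0007,0.004,0],
    [-0.001,0.005,0],
  ],
  yaw=[0,0,0,0],
  fingers=[255,255,255,255],
)

```text
clock: 4.45
position: [499.4, 128.6, 44.7]
ee_rot: [0.999, -0.034, 0.003, -0.003]
contact_force: [-1.4, 8.1, 0.1]
gripper_width: -0.4
```

Call:
send_rows(
  translation=[
    [0,0.0015,0],
    [-0.0005,0.0025,0],
    [-0.0005,0.003,0],
    [-0.0005,0.003,0],
  ],
  yaw=[0,0,0,0],
  fingers=[255,255,255,255],
)

```text
clock: 4.85
position: [499.3, 127.7, 44.9]
ee_rot: [0.999, -0.034, 0.004, -0.005]
contact_force: [-2.5, 9.0, 0.0]
gripper_width: -0.3
```

Call:
send_rows(
  translation=[
    [0,0.002,0],
    [-0.0005,0.003,0],
    [-0.0005,0.004,0],
    [-0.0005,0.004,0],
    [-0.0005,0.004,0],
  ],
  yaw=[0,0,0,0,0],
  fingers=[255,255,255,255,255],
)

```text
clock: 5.35
position: [499.2, 126.4, 45.0]
ee_rot: [0.999, -0.034, 0.006, -0.007]
contact_force: [-3.9, 11.5, 0.6]
gripper_width: 0.1
```

Call:
send_rows(
  translation=[
    [0,0.002,0],
    [-0.0005,0.003,0],
    [-0.0005,0.004,0],
    [-0.0005,0.004,0],
    [-0.0005,0.004,0],
  ],
  yaw=[0,0,0,0,0],
  fingers=[255,255,255,255,255],
)

```text
clock: 5.85
position: [499.0, 125.0, 45.1]
ee_rot: [0.999, -0.034, 0.007, -0.009]
contact_force: [-4.3, 10.3, -0.0]
gripper_width: 0.2
```

Call:
send_rows(
  translation=[
    [0,0.002,0],
    [-0.0005,0.003,0],
    [-0.001,0.004,0],
    [-0.001,0.005,0],
    [-0.0015,0.006,0],
    [-0.0015,0.006,0],
    [-0.0015,0.006,0],
  ],
  yaw=[0,0,0,0,0,0,0],
  fingers=[255,255,255,255,255,255,255],
)

```text
clock: 6.55
position: [498.5, 122.3, 45.3]
ee_rot: [0.999, -0.034, 0.009, -0.011]
contact_force: [-1.3, 12.7, -1.8]
gripper_width: -0.2
```

```bash
python3 - <<'E'
from h import *
show()
cv2.imwrite('pics/w3.png',get_image('wrist'))
E
```

```text
6.55 [498.5 122.3  45.3] F [-1.27 12.66 -1.79] tool y ang -1.638 z [ 0.018  0.022 -1.   ] w -0.17560224583364734
```

View pics/w3.png

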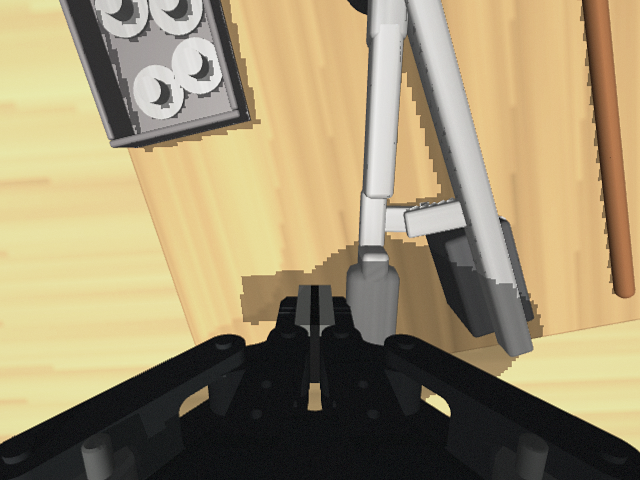

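The finger bears on the outer side of the paddle at (350,290), and the tongue is about to engage or engaging. I'll keep pushing.

Call:
send_rows(
  translation=[
    [0,0.002,0],
    [-0.0005,0.003,0],
    [-0.0005,0.004,0],
    [-0.001,0.005,0],
    [-0.001,0.006,0],
    [-0.001,0.006,0],
    [-0.001,0.006,0],
  ],
  yaw=[0,0,0,0,0,0,0],
  fingers=[255,255,255,255,255,255,255],
)

```text
clock: 7.3
position: [498.2, 119.2, 45.3]
ee_rot: [0.999, -0.034, 0.01, -0.014]
contact_force: [-2.3, 11.1, -0.4]
gripper_width: 0.1
```

Call:
send_rows(
  translation=[
    [0,0.002,0],
    [-0.0005,0.003,0],
    [-0.0005,0.004,0],
    [-0.001,0.005,0],
    [-0.001,0.006,0],
    [-0.001,0.006,0],
  ],
  yaw=[0,0,0,0,0,0],
  fingers=[255,255,255,255,255,255],
)

```text
clock: 7.9
position: [497.9, 116.0, 45.4]
ee_rot: [0.999, -0.033, 0.012, -0.016]
contact_force: [-2.9, 11.3, -0.3]
gripper_width: -0.0
```

Call:
send_rows(
  translation=[
    [0,0.002,0],
    [-0.0005,0.003,0],
    [-0.0005,0.004,0],
    [-0.0005,0.005,0],
    [-0.0005,0.005,0],
  ],
  yaw=[0,0,0,0,0],
  fingers=[255,255,255,255,255],
)

```text
clock: 8.4
position: [497.8, 114.1, 45.4]
ee_rot: [0.999, -0.033, 0.013, -0.018]
contact_force: [-4.3, 13.3, -1.2]
gripper_width: 0.2
```

Call:
send_rows(
  translation=[
    [0,0.002,0],
    [-0.0005,0.003,0],
    [-0.0005,0.004,0],
    [-0.0005,0.005,0],
    [-0.0005,0.005,0],
  ],
  yaw=[0,0,0,0,0],
  fingers=[255,255,255,255,255],
)

```text
clock: 8.9
position: [497.8, 112.8, 45.5]
ee_rot: [0.999, -0.033, 0.015, -0.02]
contact_force: [-5.3, 16.2, -0.8]
gripper_width: 0.1
```

The force is now climbing about 2.2 N per mm, so the insert is arriving home. One small step more.

Call:
send_rows(
  translation=[
    [0,0.0025,0],
    [0,0.0035,0],
    [0,0.0045,0],
    [0,0.0051,0],
    [0,0.0051,0],
  ],
  yaw=[0,0,0,0,0],
  fingers=[255,255,255,255,255],
)

```text
clock: 9.4
position: [497.8, 111.4, 45.5]
ee_rot: [0.999, -0.033, 0.016, -0.023]
contact_force: [-7.4, 18.4, 1.2]
gripper_width: -0.2
```

```bash
python3 - <<'E'
from h import *
show()
cv2.imwrite('pics/w4.png',get_image('wrist'));show()
c=get_image('top');cv2.imwrite('pics/t4.png',cv2.resize(c[150:290,210:350],(600,600),interpolation=cv2.INTER_CUBIC));show()
E
```

```text
9.4 [497.8 111.4  45.5] F [-7.35 18.45  1.24] tool y ang -1.637 z [ 0.034  0.045 -0.998] w -0.21759210163718834
9.45 [497.8 111.4  45.5] F [-7.2  16.55  1.18] tool y ang -1.637 z [ 0.034  0.045 -0.998] w -0.05892713772528113
9.5 [497.8 111.4  45.5] F [-7.15 16.34  0.79] tool y ang -1.637 z [ 0.034  0.045 -0.998] w 0.14869416515779105
```

View pics/w4.png

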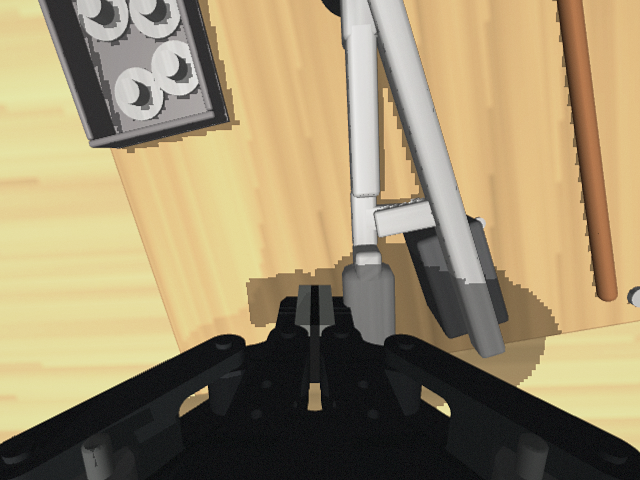

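View pics/t4.png

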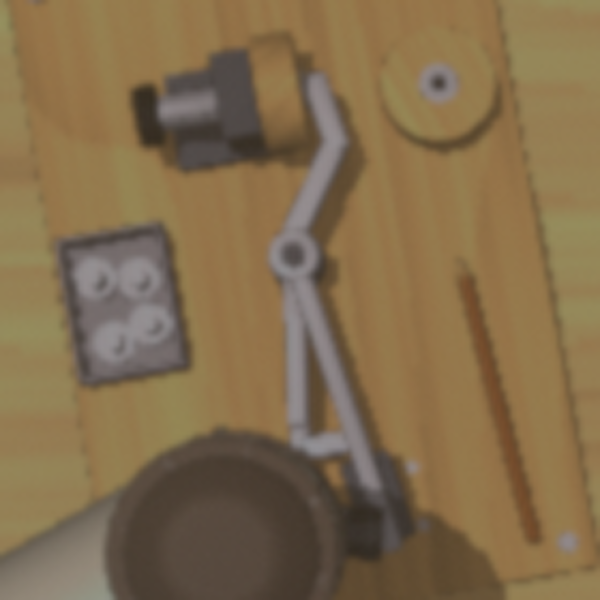

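The jaw's nose appears closed up against the wheel near (310,90), and the force has settled at about 16.5 N. One more small step to about 18–19 N.

Call:
send_rows(
  translation=[
    [-0.0005,0.003,0],
    [-0.001,0.0045,0],
    [-0.0012,0.0052,0],
    [-0.0012,0.0052,0],
  ],
  yaw=[0,0,0,0],
  fingers=[255,255,255,255],
)

```text
clock: 9.9
position: [497.8, 110.7, 45.8]
ee_rot: [0.999, -0.033, 0.018, -0.026]
contact_force: [-5.0, 18.7, -0.6]
gripper_width: 0.3
```

It holds 18.7 N, so it is home. Backing off outward.

Call:
send_rows(
  translation=[
    [0,0.001,0],
    [0,-0.002,0],
    [0,-0.006,0],
    [0,-0.012,0],
    [0,-0.02,0],
    [0,-0.028,0],
    [0,-0.028,0],
    [0,-0.028,0],
    [0,-0.028,0],
  ],
  yaw=[0,0,0,0,0,0,0,0,0],
  fingers=[255,255,255,255,255,255,255,255,255],
)

```text
clock: 10.8
position: [499.5, 138.4, 47.2]
ee_rot: [0.999, -0.033, 0.018, -0.026]
contact_force: [0.5, -0.2, 0.5]
gripper_width: 0.1
```

```bash
python3 - <<'E'
from h import *
show()
cv2.imwrite('pics/w5.png',get_image('wrist'))
c=get_image('top');cv2.imwrite('pics/t5.png',cv2.resize(c[150:290,210:350],(600,600),interpolation=cv2.INTER_CUBIC))
c=get_image('scene');cv2.imwrite('pics/s5.png',cv2.resize(c[220:340,290:430],(700,600),interpolation=cv2.INTER_CUBIC));show()
E
```

```text
10.8 [499.5 138.4  47.2] F [ 0.46 -0.19  0.48] tool y ang -1.636 z [ 0.038  0.051 -0.998] w 0.14442328440279043
10.95 [499.5 138.3  47.2] F [-0.35  0.48 -0.47] tool y ang -1.636 z [ 0.038  0.051 -0.998] w -0.13561430291216406
```

View pics/w5.png

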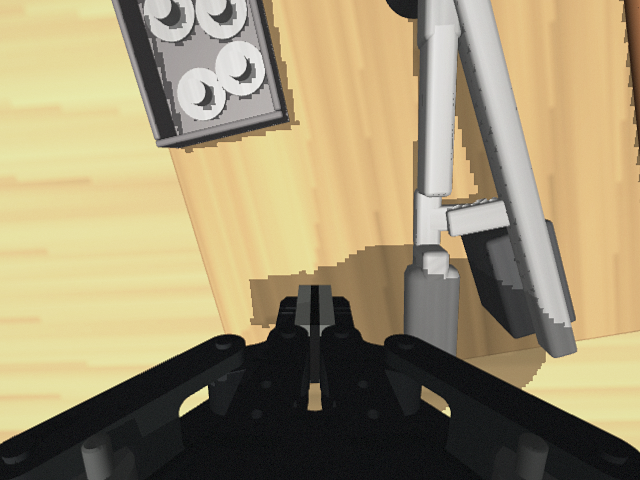

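View pics/t5.png

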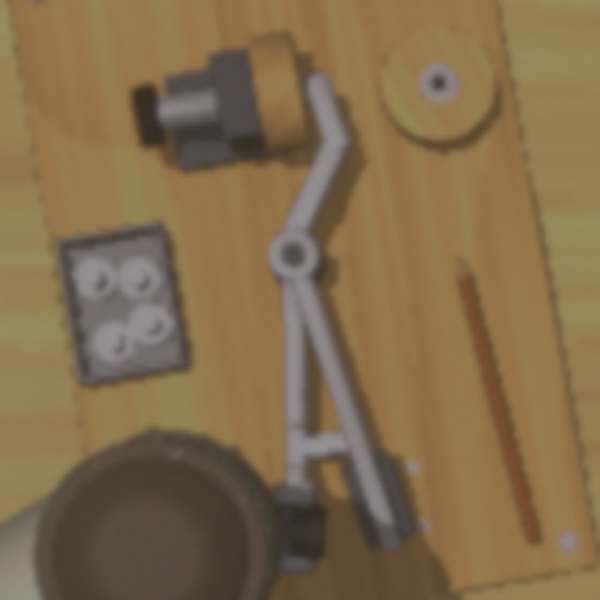

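View pics/s5.png

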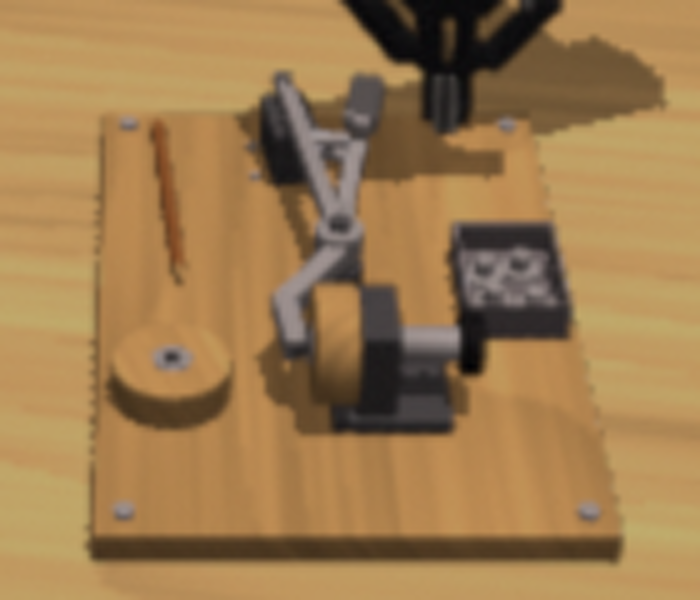

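The ratchet holds: the handle stayed at about the same angle with zero force. I'll check the flange closely from above before freeing the teeth.

Call:
send_rows(
  translation=[
    [0,0,-0.03],
    [0,0,-0.06],
    [0.04,0,-0.07],
    [0.08,0,-0.07],
    [0.08,0.03,-0.07],
    [0.08,0.04,-0.07],
    [0.08,0.04,-0.07],
  ],
  yaw=[0,0,0,0,0,0,0],
  fingers=[255,255,255,255,255,255,255],
)

```text
clock: 11.65
position: [573.3, 88.0, 117.3]
ee_rot: [0.999, -0.034, 0.018, -0.026]
contact_force: [0.3, 0.8, -0.5]
gripper_width: -0.1
```

```bash
python3 - <<'E'
from h import *
show()
cv2.imwrite('pics/w6.png',get_image('wrist'))
E
```

```text
11.65 [573.3  88.  117.3] F [ 0.34  0.77 -0.55] tool y ang -1.639 z [ 0.037  0.05  -0.998] w -0.12602626926904467
```

View pics/w6.png

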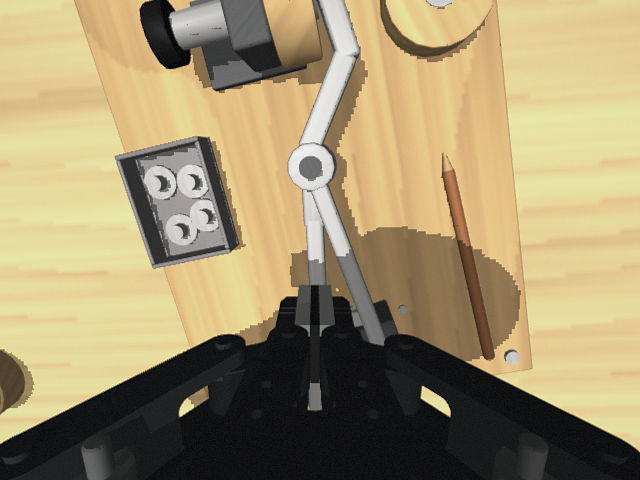

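The flange lies just above the frame, near (318,0). Moving 40 mm further in x.

Call:
send_rows(
  translation=[
    [0.04,0.0,0],
    [0.05,0.0,-0.01],
    [0.05,0.0,-0.01],
  ],
  yaw=[0,0,0],
  fingers=[255,255,255],
)

```text
clock: 12.0
position: [624.8, 86.0, 130.4]
ee_rot: [0.999, -0.033, 0.02, -0.026]
contact_force: [0.2, 0.1, -1.0]
gripper_width: 0.1
```

```bash
python3 - <<'E'
from h import *
show()
c=get_image('wrist');cv2.imwrite('pics/w7.png',cv2.resize(c[20:170,230:430],(800,600),interpolation=cv2.INTER_CUBIC))
E
```

```text
12.0 [624.8  86.  130.4] F [ 0.19  0.09 -1.02] tool y ang -1.637 z [ 0.041  0.051 -0.998] w 0.14892785642053596
```

View pics/w7.png

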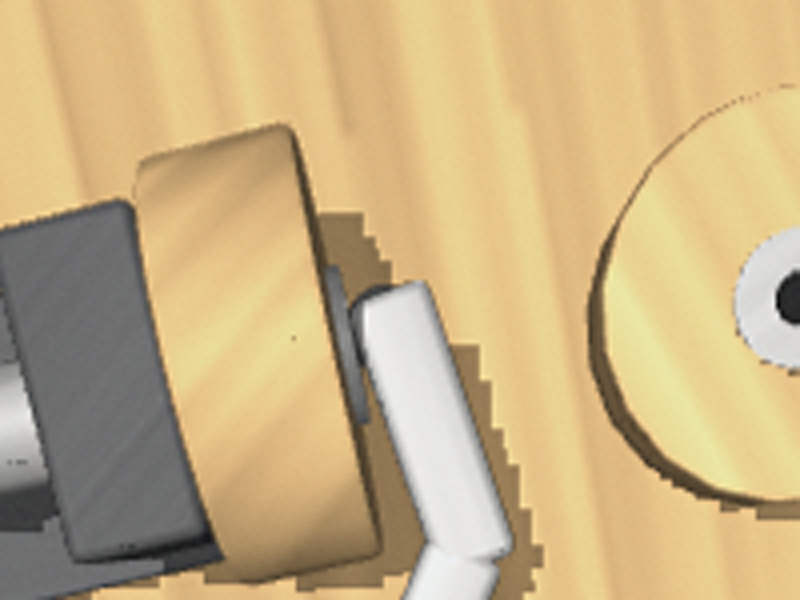

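The flange lies flush on the wood at zoom (345,345) with no gap, so the insert is home. Next, find the pad in the closed position using w5.

```bash
python3 - <<'E'
from h import *
p=camera_params('wrist');T=p['tool_from_camera']
R=Ro.from_quat([.999,-.033,.018,-.026]).as_matrix();pos=np.array([499.5,138.4,47.2])
for uv,z in [((406,300),62),((459,300),62),((432,270),62),((432,310),62),((434,250),62),((440,20),62),((541,240),65)]:
    d=R@T[:3,:3]@np.linalg.inv(p['mtx'])@np.array([uv[0],uv[1],1.]);c=pos+R@T[:3,3]
    print(uv,(c+d*(z-c[2])/d[2]).round(1))
show();print(delta([495,92,90]).round(4),delta([495,92,63]).round(4))
E
```

```text
(406, 300) [507.6 101.2  62. ]
(459, 300) [506.8  81.6  62. ]
(432, 270) [519.1  91.7  62. ]
(432, 310) [503.1  91.5  62. ]
(434, 250) [526.8  91.1  62. ]
(440, 20) [602.1  90.2  62. ]
(541, 240) [529.4  55.3  65. ]
12.05 [623.2  85.9 129.6] F [-0.58  0.28 -0.92] tool y ang -1.637 z [ 0.039  0.051 -0.998] w -0.07822272144819445
[-0.1296  0.0045  0.0348] [-0.1306  0.0059  0.0618]
```

Call:
send_rows(
  translation=[
    [-0.04,0.003,0],
    [-0.08,0.003,0],
    [-0.12,0.003,0.01],
    [-0.128,0.003,0.03],
    [-0.128,0.003,0.046],
    [-0.128,0.003,0.046],
    [-0.128,0.003,0.046],
  ],
  yaw=[0,0,0,0,0,0,0],
  fingers=[255,255,255,255,255,255,255],
)

```text
clock: 12.75
position: [496.6, 94.2, 79.3]
ee_rot: [0.999, -0.033, 0.018, -0.026]
contact_force: [1.2, 0.2, 0.3]
gripper_width: -0.1
```

```bash
python3 - <<'E'
from h import *
show();print(delta([497,93,66]).round(4))
cv2.imwrite('pics/w8.png',get_image('wrist'))
E
```

```text
12.75 [496.6  94.2  79.3] F [1.19 0.17 0.25] tool y ang -1.636 z [ 0.039  0.051 -0.998] w -0.11616495936183889
[0.     0.0019 0.0132]
```

View pics/w8.png

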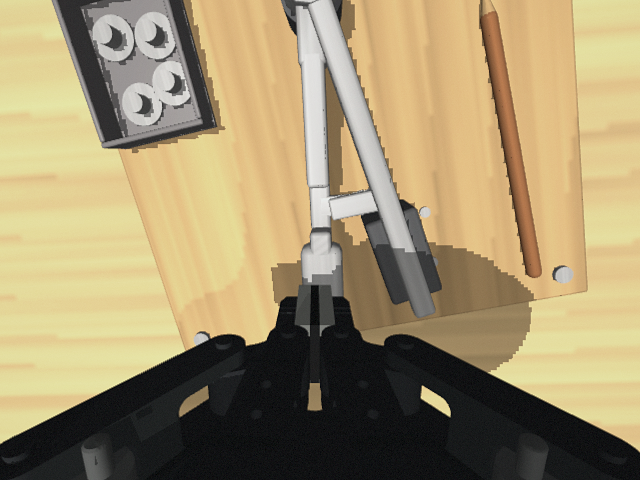

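The tip stands over the paddle, which is centred at (322,290). Descending and pressing.

Call:
send_rows(
  translation=[
    [0,0.001,0.007],
    [0,0.002,0.014],
    [0,0.002,0.017],
    [0,0.002,0.019],
    [0,0.002,0.019],
  ],
  yaw=[0,0,0,0,0],
  fingers=[255,255,255,255,255],
)

```text
clock: 13.3
position: [497.4, 93.0, 60.4]
ee_rot: [0.999, -0.033, 0.018, -0.026]
contact_force: [-0.1, -1.2, 1.6]
gripper_width: 0.3
```

Call:
send_rows(
  translation=[
    [0,0,0.001],
    [0,0,0.002],
    [0,0,0.003],
    [0,0,0.003],
  ],
  yaw=[0,0,0,0],
  fingers=[255,255,255,255],
)

```text
clock: 13.7
position: [497.4, 93.1, 57.0]
ee_rot: [0.999, -0.033, 0.018, -0.026]
contact_force: [0.8, -0.4, 0.2]
gripper_width: -0.1
```

```bash
python3 - <<'E'
from h import *
show()
cv2.imwrite('pics/w9.png',get_image('wrist'))
c=get_image('scene');cv2.imwrite('pics/s9.png',cv2.resize(c[220:340,290:430],(700,600),interpolation=cv2.INTER_CUBIC));show()
E
```

```text
13.7 [497.4  93.1  57. ] F [ 0.8  -0.4   0.15] tool y ang -1.637 z [ 0.038  0.051 -0.998] w -0.12654537548255357
13.8 [497.5  93.1  57.2] F [-0.01  1.01 -0.35] tool y ang -1.637 z [ 0.038  0.051 -0.998] w 0.3130162125054619
```

View pics/w9.png

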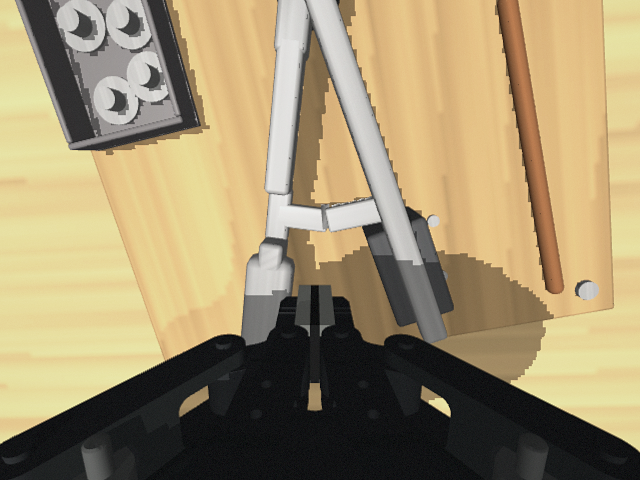

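View pics/s9.png

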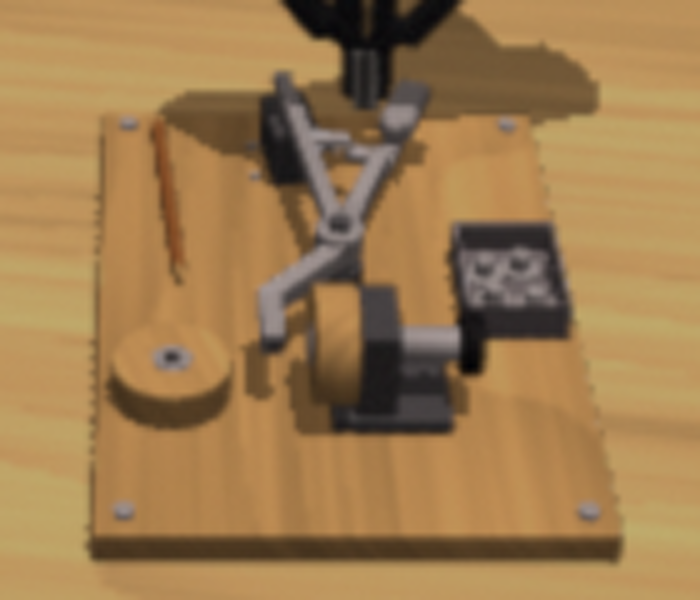

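It sprang open at once. Lifting clear to verify the open position.

Call:
send_rows(
  translation=[
    [0,0,-0.01],
    [0,0,-0.04],
    [0,0,-0.08],
    [0,0,-0.12],
    [0,0,-0.15],
    [0,0,-0.15],
    [0,0,-0.15],
  ],
  yaw=[0,0,0,0,0,0,0],
  fingers=[255,255,255,255,255,255,255],
)

```text
clock: 14.5
position: [491.7, 85.5, 208.0]
ee_rot: [0.999, -0.034, 0.019, -0.027]
contact_force: [-0.5, 0.6, -0.1]
gripper_width: -0.3
```

```bash
python3 - <<'E'
from h import *
show()
c=get_image('wrist');cv2.imwrite('pics/w10.png',c)
for uv,z in [((0,0),62)]: pass
c=get_image('scene');cv2.imwrite('pics/s10.png',cv2.resize(c[220:340,290:430],(700,600),interpolation=cv2.INTER_CUBIC));show()
c=get_image('top');cv2.imwrite('pics/t10.png',cv2.resize(c[155:295,210:350],(600,600),interpolation=cv2.INTER_CUBIC))
# change at jaw vs start
a=cv2.imread('pics/scene0.png');b=get_image('scene');d=cv2.absdiff(a,b).max(2)[240:340,300:420];print((d>25).sum(), np.argwhere(d>25).mean(0))
n=cv2.imread('pics/top0.png');m=get_image('top');d=cv2.absdiff(n,m).max(2)
print('jaw region top',d[160:205,275:300].max(), 'scene jaw',cv2.absdiff(a,b).max(2)[270:300,340:356])if 0 else print('jaw region top',d[160:205,285:300].max())
E
```

```text
14.5 [491.7  85.5 208. ] F [-0.48  0.63 -0.11] tool y ang -1.637 z [ 0.04   0.052 -0.998] w -0.3391693749475381
14.6 [490.9  85.2 206. ] F [ 0.35 -0.41  0.63] tool y ang -1.637 z [ 0.036  0.05  -0.998] w -0.1684310351849486
333 [ 7.40540541 40.64864865]
jaw region top 36
```

View pics/w10.png

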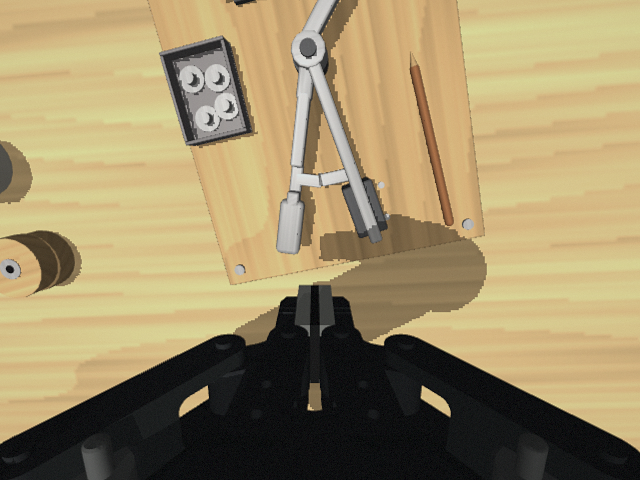

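View pics/t10.png

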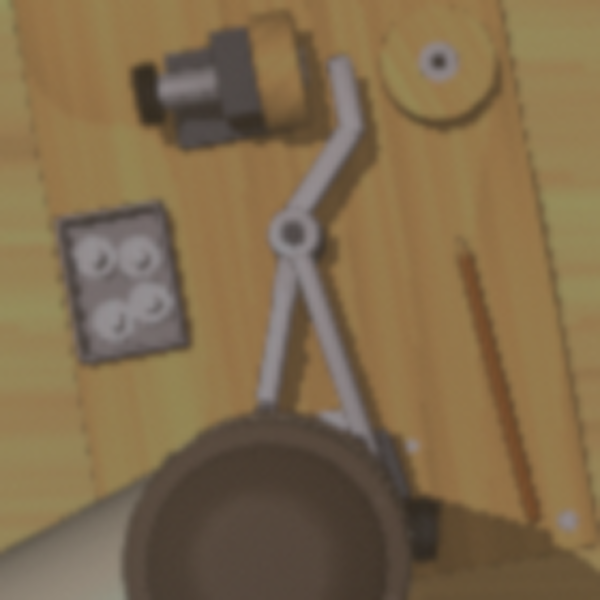

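The jaw and handle look as they did at the start, with the nose at zoom (343,60). I'll measure the handle angle.

```bash
python3 - <<'E'
from h import *
n=cv2.imread('pics/top0.png');m=get_image('top');d=cv2.absdiff(n,m).max(2)
print('jaw nose arm',d[165:206,286:300].max(),'handle',d[215:245,268:282].max(),'flange', d[160:180,278:286].max())
p=wray((309,48),62);q=wray((290,222),62);e=wray((376,236),65)
f=lambda v:np.arctan2(v[1],-v[0])
print(p,q,'handle ang',f(q-p)+.153,'fixed',f(e-p)+.153, 'len',np.hypot(*(q-p)[:2]))
s=cv2.imread('pics/scene0.png')
show()
E
```

```text
jaw nose arm 36 handle 8 flange 55
[630.08378258  86.63798986  62.        ] [502.57356002 110.95885919  62.        ] handle ang 0.3414728084213477 fixed -0.15032764619509278 len 129.8089424542658
14.8 [491.3  85.3 205.8] F [0.14 0.07 0.24] tool y ang -1.637 z [ 0.036  0.05  -0.998] w -0.00860664857463562
```

```bash
python3 - <<'E'
from bench import *
print(job_done())
E
```

```text
the job is handed in; nothing more can be done
None
```

The insert is pressed home, the ratchet held the handles closed by itself, and the pliers are fully open again. I handed the job in at about 15 s of the 61 s allowed.

- **Pressing:** I pushed the paddle's outer side with the shut fingers. The force ran at 9–13 N while the insert slid, then climbed about 2 N per mm. I stopped at 18.7 N sideways force (about 19.4 N in total; the limit is 28 N).
- **Ratchet hold:** With the fingers backed off and no force on the tool, the teeth held the handle for well over 0.3 s. A close wrist view showed the flange flush on the wood.
- **Release:** Pressing the paddle's top down about 2 to 5 mm freed the teeth, and the pliers sprang open at once without help. The pressing force I read was only about 1.6 N at most, because the force is given only at the end of each move.
- **Last checks:** The handle measured 0.341 rad, against 0.34 at the start, and the handle in the top view had not changed. The robot stood clear above the board with no force on it.
- **Not checked fully:** I did not take a second close-up of the flange after opening. I did not measure the loose things; in the pictures the spare wheel and pencil look unmoved, and the arm never went near the others.
- **Small disagreements:** The top and wrist cameras differed by about 3 mm on the pivot. The tool also tilted about 3.6° during the push, with no effect on the result.

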